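# Turn the wire spool row end for end into the kit rack

### The job

Move the four wire spools from the blue feed rack to the white kit rack, one spool standing upright in each bay, with their left-to-right order reversed: the spool that stands leftmost in the blue rack goes into the rightmost bay of the white one, and so on. Do not let any spool tip over, and leave all four released and standing still.

Things in the scene. Friction and masses are not known exactly. Their poses are not given: they have to be found in the camera images.
- spool_red: Loose spool of red hook-up wire, standing on end: 60 mm tall, white flanges 54 mm across and 5 mm thick at top and bottom, the red winding between them 51 mm across, a red disc on its top; about 160 g. Origin at the centre of its underside, z up its axis. It starts in one of the four bays of the blue feed rack.
- spool_yellow: Loose spool of yellow hook-up wire, standing on end: 60 mm tall, white flanges 54 mm across and 5 mm thick at top and bottom, the yellow winding between them 51 mm across, a yellow disc on its top; about 160 g. Origin at the centre of its underside, z up its axis. It starts in one of the four bays of the blue feed rack.
- spool_green: Loose spool of green hook-up wire, standing on end: 60 mm tall, white flanges 54 mm across and 5 mm thick at top and bottom, the green winding between them 51 mm across, a green disc on its top; about 160 g. Origin at the centre of its underside, z up its axis. It starts in one of the four bays of the blue feed rack.
- spool_black: Loose spool of black hook-up wire, standing on end: 60 mm tall, white flanges 54 mm across and 5 mm thick at top and bottom, the black winding between them 51 mm across, a black disc on its top; about 160 g. Origin at the centre of its underside, z up its axis. It starts in one of the four bays of the blue feed rack.
- tag_red: Small fixed red label plate, 20 x 46 x 2 mm, white rim, on the robot-side ledge of the blue feed rack: it marks the bay in which the red spool stands at the start, and stays there. Origin at the centre of its underside, which lies 10 mm above the bench, 55 mm towards the robot (rack -x) from its bay's centre.
- tag_yellow: Small fixed yellow label plate, 20 x 46 x 2 mm, white rim, on the robot-side ledge of the blue feed rack: it marks the bay in which the yellow spool stands at the start, and stays there. Origin at the centre of its underside, which lies 10 mm above the bench, 55 mm towards the robot (rack -x) from its bay's centre.
- tag_green: Small fixed green label plate, 20 x 46 x 2 mm, white rim, on the robot-side ledge of the blue feed rack: it marks the bay in which the green spool stands at the start, and stays there. Origin at the centre of its underside, which lies 10 mm above the bench, 55 mm towards the robot (rack -x) from its bay's centre.
- tag_black: Small fixed black label plate, 20 x 46 x 2 mm, white rim, on the robot-side ledge of the blue feed rack: it marks the bay in which the black spool stands at the start, and stays there. Origin at the centre of its underside, which lies 10 mm above the bench, 55 mm towards the robot (rack -x) from its bay's centre.
- feed_rack: Blue rack, fixed, left or right of the white one, holding the spools at the start; 110 x 305 x 14 mm. Origin on the bench below the middle of the row; y along the row to the robot's left, x away from the robot (yaw up to 0.3 rad). Bays 70 mm square at x = 0, y = +-37.5 and +-112.5 mm, floor 6 mm up, wall tops 14 mm up. Ledge 10 mm high on the robot side (x = -40 to -70 mm) with the label plates.
- kit_rack: White rack with a black ledge, fixed, its four bays empty at the start. Same shape and frame as the blue rack: origin on the bench below the middle of the row, y along the row to the robot's left, x away from the robot; four bays 70 mm square at x = 0, y = +-37.5 and +-112.5 mm, floor 6 mm up, 5 mm walls with tops 14 mm up; ledge 10 mm high on the robot side.
Things that resemble listed ones, but are neither listed nor needed, are in the scene too. Several things have the shape of the spool_green; the one meant has the colours described above.

How it is judged:
By the outcome, as a careful person would: the job done as asked, in the order asked, and still so for the second after the job is handed in, with the robot touching nothing.
It also fails if it takes over 99 s, if anything falls off the work surface, if the arm or the gripper's body presses on something with over 40 N, if the wrist force passes 120 N, or if a joint passes its speed limit or range.

### The arm

A 7-joint arm with a two-finger parallel gripper is mounted at the origin on the work surface. World frame = base frame: x ahead of the robot, y to its left, z up, the work surface at z = 0. Lengths are in m, angles in degrees, forces in N, time in s.
With the tool pointing down it reaches from about 0.425 to 0.825 m from the base axis. Payload 3.6 kg.
Tool frame: the origin (TCP) lies midway between the tips of the shut fingers; the grasp point (between the pads) lies 19 mm behind it (ctrl.grip_point_offset is the distance from the TCP to the grasp point, in m); z points along the fingers, y is the line along which they close (so a half turn about z gives the same grasp; the last joint's range is limited). The gripper opens to 93 mm and grips with 3 to 60 N. Pads are 15 mm wide; open, the fingers measure 128 mm over their backs; the gripper's body (75 mm by 188 mm) begins 65 mm behind the grasp point.
Start: joints at [68.497, 35.231, -0.722, 81.555, 0.464, 63.22, -2.315], TCP at [0.222, -0.611, 0.219] pointing down, gripper open.
Joint ranges: [-178.69, 178.69], [-17.37, 117.87], [-77.05, 75.6], [15.02, 138.74], [-78.02, 258.01], [0.78, 113.62], [-162.83, 162.83]. Speed limits (degrees/s): [159.86, 159.86, 180, 180, 180, 180, 180].

### API

Orientations are given as a 3x3 rotation matrix whose columns are the frame's x, y, z axes.
In Python, from bench import ctrl gives the robot as it stands. Calls block until the motion is done:
- ctrl.reach(position, orientation): joint-space move of the TCP to a pose.
- ctrl.move_l(position, orientation=None, max_speed=0.15, guard=None): straight line of the TCP; orientation=None keeps the orientation; max_speed is the mean speed in m/s. With guard (N) it stops when the force on the tool has changed by that much, and returns True; else False.
- ctrl.goto_joints(angles): joint-space move.
- ctrl.command_gripper(opening, f_grip=None): opening from 0.0 (shut) to 1.0 (fully open); f_grip is the grip in N (None keeps the last); returns when the fingers have stopped.
- ctrl.pause(seconds).
- ctrl.inverse_kinematics(position, orientation): joint angles nearest the present ones, or None.
- ctrl.read_camera(name): name is "scene" or "top" or "wrist"; returns a dict with "pixels" (420x560x3 uint8, blue, green, red), "fx", "fy", "cx", "cy" (pixels), "T" (4x4, takes a point from camera to world coordinates); the wrist camera has in their place "T_tool_cam" (4x4, takes a point from camera to tool coordinates, whose origin is the TCP and whose axes are the flange's). Camera axes: x right, y down, z forward; pixel columns grow to the right and rows downward; lengths in m; the calibration is good to about 2 mm. A picture is of the moment at which its call begins: read the wrist's pose just before it. There is no depth.
A pose or a line that the arm cannot do raises ctrl.IKError and nothing moves.
- ctrl.close_job(): hands the job in; it is judged then, once.
Readings, each from a call of its own:
- ctrl.get_t(): time.
- ctrl.get_q(): joint angles.
- ctrl.get_joint_vel(): joint speeds.
- ctrl.get_joint_efforts(): joint torques, N m.
- ctrl.get_position(): TCP position.
- ctrl.get_eef_rot(): TCP orientation.
- ctrl.get_force(): force on the tool from outside, world axes, zero at the start.
- ctrl.get_torque(): the same for the moment, N m.
- ctrl.get_finger_gap(): opening from 0.0 (shut) to 1.0 (fully open).
- ctrl.get_grip_force(): force on a finger pad.
Only numpy, scipy, OpenCV 4.12 (cv2) and the standard library are available. Lean on these libraries where they do the work, as an engineer would, in place of code of your own. Each camera call takes 0.05 s, during which the arm holds its last target. There are 200 camera calls.

## Working session

There is one attempt and no reset: what is moved stays moved. The work goes in short steps, each a Python script; the robot and the scene stay as the last script left them, time stands still between calls to the robot, and variables do not carry over. Pictures are saved under pics/ and viewed, at most 14 in all, crops included, and the job is handed in when it is done.

```bash
mkdir -p pics; ls; python3 - <<'E'
from bench import ctrl
import cv2,numpy as np
for n in("top","scene"):
    c=ctrl.read_camera(n); cv2.imwrite(f"pics/{n}0.png",c["pixels"]); print(n,c["fx"],c["cx"],c["cy"],np.round(c["T"],3).tolist())
print(ctrl.get_t())
E
```

```text
pics
top 526.3131003409254 274.18742472896025 202.88927517820176 [[-0.006, -0.993, 0.12, 0.385], [-1.0, 0.007, 0.007, -0.009], [-0.008, -0.12, -0.993, 1.217], [0.0, 0.0, 0.0, 1.0]]
scene 400.9962551798106 276.2054787695582 210.62933299317064 [[0.789, 0.487, -0.376, 0.789], [0.615, -0.62, 0.488, -0.378], [0.005, -0.616, -0.788, 0.637], [0.0, 0.0, 0.0, 1.0]]
0.1
```

View pics/top0.png

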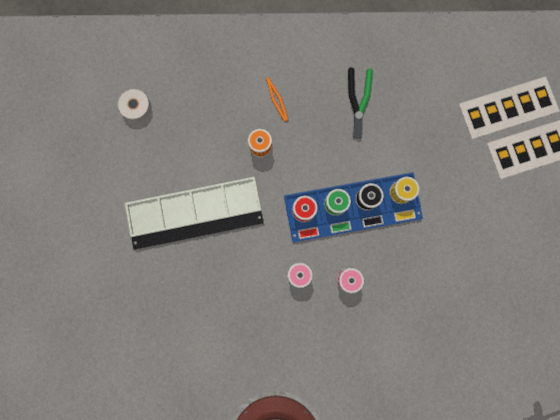

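View pics/scene0.png

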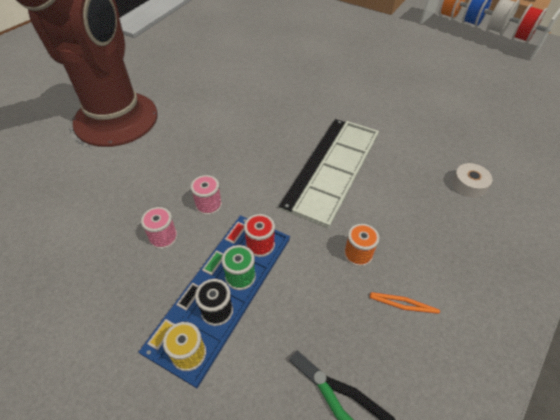

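The top view shows the robot at the bottom and its left on the image left. The blue rack holds red (305,208), green (338,201), black (371,196) and yellow (406,189), left to right. The empty white rack is to the left, around (193,205), with pink, orange and white decoy spools nearby. The scene view agrees.

```bash
cat > h.py <<'E'
import cv2,numpy as np
from bench import ctrl
def ray(c,uv,z,T=None):
    T=c["T"] if T is None else T
    d=T[:3,:3]@np.array([(uv[0]-c["cx"])/c["fx"],(uv[1]-c["cy"])/c["fy"],1])
    return T[:3,3]+d*(z-T[2,3])/d[2]
HSV={"red":[((0,150,80),(6,255,255)),((174,150,80),(180,255,255))],"green":[((50,120,50),(85,255,255))],
 "yellow":[((20,130,90),(32,255,255))],"black":[((0,0,0),(180,90,45))],"blue":[((100,120,40),(125,255,255))],
 "white":[((20,0,150),(90,60,255))]}
def blobs(img,col,amin=60):
    h=cv2.cvtColor(img,cv2.COLOR_BGR2HSV); m=sum(cv2.inRange(h,np.array(a),np.array(b)) for a,b in HSV[col])
    cs,_=cv2.findContours(m,cv2.RETR_EXTERNAL,cv2.CHAIN_APPROX_NONE)
    return sorted([c for c in cs if cv2.contourArea(c)>amin],key=cv2.contourArea,reverse=True)
E
python3 - <<'E'
from h import *
c=ctrl.read_camera("top"); im=c["pixels"]
for col in("red","green","black","yellow"):
    for b in blobs(im,col):
        (u,v),s,a=cv2.minAreaRect(b)
        if 280<u<430 and 170<v<245: print(col,np.round((u,v),1),np.round(s,1),"top",np.round(ray(c,(u,v),.066)[:2],4),"tag",np.round(ray(c,(u,v),.012)[:2],4))
for col,z in(("white",.014),("blue",.014),("black",.010)):
    b=blobs(im,col,400)
    for k in b[:5]:
        p=np.array([ray(c,q[0],z)[:2] for q in k],np.float32); r=cv2.minAreaRect(p); print(col,np.round(r[0],4),np.round(r[1],4),round(r[2],2),cv2.boundingRect(k))
E
```

```text
red [304.5 207.5] [18.4 18.4] top [ 0.5132 -0.0672] tag [ 0.5192 -0.07  ]
red [308.1 232.4] [ 5.4 16.1] top [ 0.4584 -0.0743] tag [ 0.4618 -0.0774]
green [338.  200.5] [17. 18.] top [ 0.5282 -0.1411] tag [ 0.5349 -0.1473]
green [340.2 226.7] [ 5.  15.9] top [ 0.4704 -0.1448] tag [ 0.4744 -0.1512]
black [370.5 195. ] [17.7 17.7] top [ 0.5398 -0.2129] tag [ 0.5471 -0.2225]
yellow [407. 188.] [18. 18.] top [ 0.5548 -0.2937] tag [ 0.5628 -0.3071]
yellow [404.4 215. ] [ 5.8 16.6] top [ 0.495  -0.2859] tag [ 0.5002 -0.2989]
white [0.5247 0.1884] [0.0812 0.3075] 11.02 (124, 177, 137, 60)
blue [ 0.5198 -0.1809] [0.1087 0.303 ] 9.83 (284, 173, 138, 69)
black [0.4696 0.1776] [0.0269 0.301 ] 11.16 (132, 212, 131, 37)
```

```bash
cat >> h.py <<'E'
YAW=np.deg2rad(10.4); rx=np.array([np.cos(YAW),np.sin(YAW),0]); 
def R_for(s):
    y=s*rx; z=np.array([0,0,-1.]); return np.column_stack([np.cross(y,z),y,z])
KIT=np.array([.5247,.1884]); KY=np.deg2rad(11.1)
def bay(y): return KIT+y*np.array([-np.sin(KY),np.cos(KY)])
SP={"yellow":(.5548,-.2937),"black":(.5398,-.2129),"green":(.5282,-.1411),"red":(.5132,-.0672)}
DST={"yellow":.1125,"black":.0375,"green":-.0375,"red":-.1125}
def wristT():
    T=np.eye(4); T[:3,:3]=ctrl.get_eef_rot(); T[:3,3]=ctrl.get_position(); return T
def wcam():
    T=wristT(); c=ctrl.read_camera("wrist"); c["T"]=T@c["T_tool_cam"]; return c
E
python3 - <<'E'
from h import *
for s in(1,-1):
    for p in (*SP.values(),bay(.1125),bay(-.1125)):
        for z in(.02,.16):
            q=ctrl.inverse_kinematics([*p,z],R_for(s)); print(s,np.round(p,3),z,None if q is None else np.round(q))
R0=ctrl.get_eef_rot();s=1
a=[ctrl.inverse_kinematics([*SP["yellow"],.19],R_for(s)) for s in(1,-1)]
q0=np.array(ctrl.get_q())
s=[1,-1][int(np.argmin([1e9 if q is None else abs(q[6])+abs(np.array(q)-q0).max()*.1 for q in a]))]; print("s",s)
ctrl.command_gripper(1.0)
ctrl.reach([*SP["yellow"],.19],R_for(s))
c=wcam(); cv2.imwrite("pics/w1.png",c["pixels"])
for b in blobs(c["pixels"],"yellow",300):
    (u,v),sz,_=cv2.minAreaRect(b); print((u,v),sz,ray(c,(u,v),.066))
print(ctrl.get_position(),ctrl.get_t())
E
```

```text
1 [ 0.555 -0.294] 0.02 [ 35.  47. -15.  95.  18.  39.  21.]
1 [ 0.555 -0.294] 0.16 [ 38.  38. -20.  89.  15.  56.  23.]
1 [ 0.54  -0.213] 0.02 [ 30.  45. -18. 103.  22.  35.  10.]
1 [ 0.54  -0.213] 0.16 [ 34.  34. -23.  97.  16.  52.  15.]
1 [ 0.528 -0.141] 0.02 [ 25.  43. -19. 109.  25.  32.  -0.]
1 [ 0.528 -0.141] 0.16 [ 29.  32. -25. 103.  17.  49.   7.]
1 [ 0.513 -0.067] 0.02 [ 17.  42. -19. 114.  26.  29. -10.]
1 [ 0.513 -0.067] 0.16 [ 23.  30. -26. 107.  17.  47.  -2.]
1 [0.503 0.299] 0.02 [-17.  47. -26. 103.  31.  38. -51.]
1 [0.503 0.299] 0.16 [ -4.  41. -50.  96.  36.  60. -55.]
1 [0.546 0.078] 0.02 [  0.  43. -17. 108.  22.  32. -21.]
1 [0.546 0.078] 0.16 [  8.  33. -29. 102.  20.  50. -19.]
-1 [ 0.555 -0.294] 0.02 [  13.   49.   23.   96.  -26.   40. -121.]
-1 [ 0.555 -0.294] 0.16 [  12.   38.   24.   90.  -18.   55. -128.]
-1 [ 0.54  -0.213] 0.02 [   6.   46.   22.  104.  -27.   35. -125.]
-1 [ 0.54  -0.213] 0.16 [   5.   34.   23.   98.  -16.   51. -135.]
-1 [ 0.528 -0.141] 0.02 [  -0.   44.   21.  110.  -28.   31. -131.]
-1 [ 0.528 -0.141] 0.16 [  -1.   31.   22.  104.  -15.   48. -142.]
-1 [ 0.513 -0.067] 0.02 [  -8.   42.   19.  114.  -28.   28. -137.]
-1 [ 0.513 -0.067] 0.16 [  -8.   29.   20.  108.  -13.   45. -151.]
-1 [0.503 0.299] 0.02 [  2.  62. -66. 102.  65.  63. 103.]
-1 [0.503 0.299] 0.16 [  3.  48. -66.  96.  47.  68. 115.]
-1 [0.546 0.078] 0.02 [ -24.   44.   22.  109.  -29.   32. -153.]
-1 [0.546 0.078] 0.16 [ -47.   45.   65.  103.  -46.   63. -134.]
s 1
(276.0, 199.0) (48.0, 50.0) [ 0.55252095 -0.29350609  0.066     ]
(223.52169799804688, 183.49905395507812) (37.616634368896484, 14.551470756530762) [ 0.50447739 -0.28791451  0.066     ]
[ 0.55371688 -0.29612921  0.18996495] 2.1
```

View pics/w1.png

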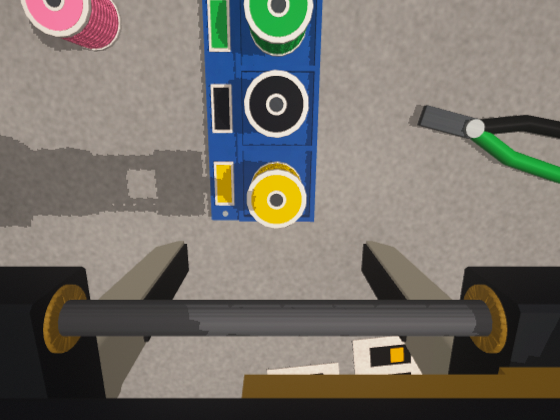

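The wrist view has the yellow top at (276,199), which gives (0.5525, -0.2935). That is within 2 mm of the top camera's value, so I'll pick yellow.

```bash
cat >> h.py <<'E'
R=R_for(1); UP=.135
def pick(n,p=None):
    p=SP[n] if p is None else p
    ctrl.move_l([*p,UP],R,.3); ctrl.move_l([*p,.022],R,.12)
    ctrl.command_gripper(0.3,25)
    print(n,"gap mm",round(93*ctrl.get_finger_gap(),1),"F",ctrl.get_grip_force(),"dpos",np.round(ctrl.get_position()-np.array([*p,.022]),4))
    ctrl.move_l([*p,UP],R,.12)
    print("lifted gap",round(93*ctrl.get_finger_gap(),1),ctrl.get_grip_force(),ctrl.get_t())
def carry(n): 
    b=bay(DST[n]); ctrl.move_l([*b,UP],R,.25)
def place(n,d=(0,0)):
    b=bay(DST[n])+np.array(d)
    ctrl.move_l([*b,.03],R,.12); hit=ctrl.move_l([*b,.0195],R,.03,guard=4)
    print(n,"hit",hit,np.round(ctrl.get_position()-np.array([*b,.022]),4),ctrl.get_t())
    ctrl.command_gripper(0.9); ctrl.pause(.1); ctrl.move_l([*b,UP],R,.15)
E
python3 - <<'E'
from h import *
pick("yellow",(.554,-.2936)); carry("yellow"); ctrl.pause(.3)
print(ctrl.get_position(),bay(.1125))
c=wcam(); cv2.imwrite("pics/w2.png",c["pixels"])
c=ctrl.read_camera("top"); cv2.imwrite("pics/t2.png",c["pixels"])
print(ctrl.get_t())
E
```

```text
yellow gap mm 53.2 F 25.000044107437134 dpos [0.0001 0.     0.0001]
lifted gap 52.9 24.999901056289673 5.3417
[0.50316667 0.29850036 0.13500058] [0.50304128 0.29879542]
8.2667
```

View pics/w2.png

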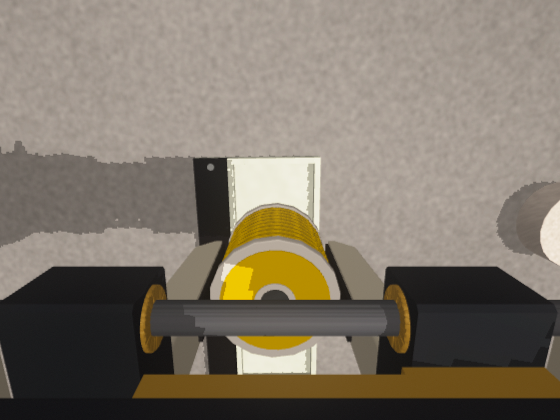

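The yellow spool is held upright over the left bay. The kit rack's far end shows corners at about (229,157) and (320,157), so I'll check those against the map before placing.

```bash
python3 - <<'E'
from h import *
im=cv2.imread("pics/w2.png"); c=wcam()
ex=np.array([np.cos(KY),np.sin(KY)]);ey=np.array([-np.sin(KY),np.cos(KY)])
for uv in((229,157),(320,157),(195,157)):
    p=ray(c,uv,.014 if uv[0]>200 else .01)[:2]-KIT; print(uv,np.round([p@ex,p@ey],4))
place("yellow")
c=wcam(); cv2.imwrite("pics/w3.png",c["pixels"]); 
c=ctrl.read_camera("top"); cv2.imwrite("pics/t3.png",c["pixels"])
E
```

```text
(229, 157) [-0.0402  0.1535]
(320, 157) [0.0376 0.1526]
(195, 157) [-0.0703  0.1534]
yellow hit True [ 0.0013  0.0004 -0.0005] 9.6833
```

View pics/w3.png

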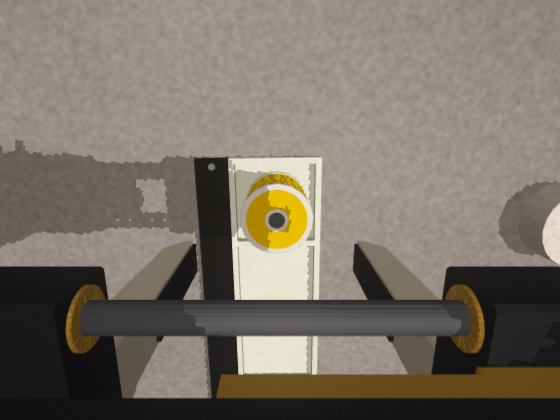

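Yellow stands upright in the left bay, with its top at (277,220), and the rack map is good to about 2 mm. Next are the other three, with a gap check after each lift.

```bash
python3 - <<'E'
from h import *
for n in("black","green","red"):
    pick(n); assert 93*ctrl.get_finger_gap()>48
    carry(n); ctrl.pause(.3); assert 93*ctrl.get_finger_gap()>48
    place(n)
ctrl.move_l([.52,-.15,.25],R,.3); ctrl.pause(.5)
for n in("top","scene"): cv2.imwrite(f"pics/{n}9.png",cv2.resize(ctrl.read_camera(n)["pixels"],(800,600)))
c=ctrl.read_camera("top"); 
for col in DST:
    for b in blobs(c["pixels"],col):
        (u,v),s,_=cv2.minAreaRect(b)
        if u<262 and 170<v<260: print(col,np.round(s),ray(c,(u,v),.066)[:2]-bay(DST[col]))
print(ctrl.get_t(),ctrl.get_force())
E
```

```text
black gap mm 53.1 F 25.00008523464203 dpos [ 0.     -0.0001  0.0002]
lifted gap 52.6 24.999760687351227 16.1417
black hit True [ 0.0003 -0.0001 -0.0012] 19.725
green gap mm 53.2 F 25.000155866146088 dpos [ 0.0002 -0.      0.0002]
lifted gap 52.8 24.999770522117615 25.6083
green hit True [ 0.0016  0.0004 -0.0006] 28.6083
red gap mm 52.7 F 25.000164806842804 dpos [ 0.0002 -0.      0.0002]
lifted gap 53.0 24.999799132347107 33.9917
red hit True [ 0.0015  0.0002 -0.0005] 36.4
yellow [18. 18.] [0.00068418 0.00052815]
black [ 12. 127.] [-0.05279291 -0.05100115]
black [17. 17.] [0.00010392 0.00050075]
green [18. 18.] [-0.00044919  0.00032908]
red [18. 19.] [1.39518752e-04 1.45333334e-05]
39.7667 [-0.02311968 -0.18339585  0.77866221]
```

View pics/top9.png

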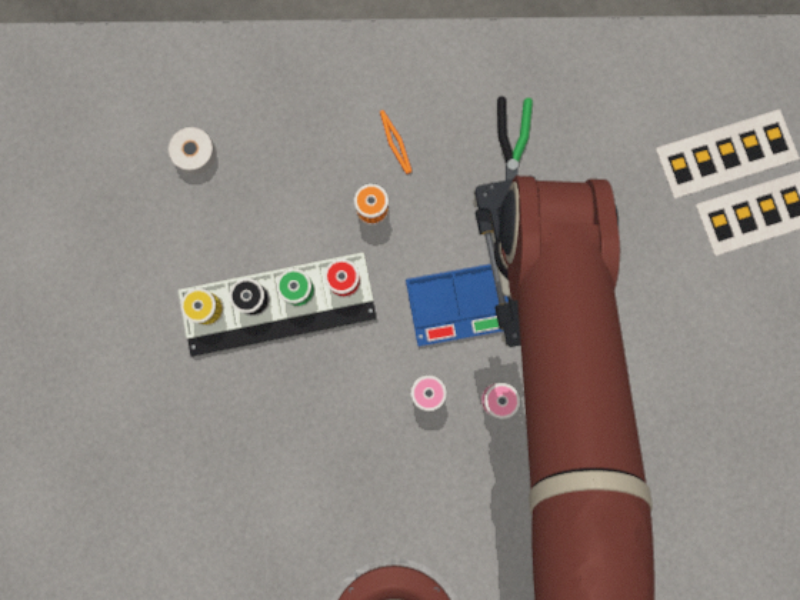

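View pics/scene9.png

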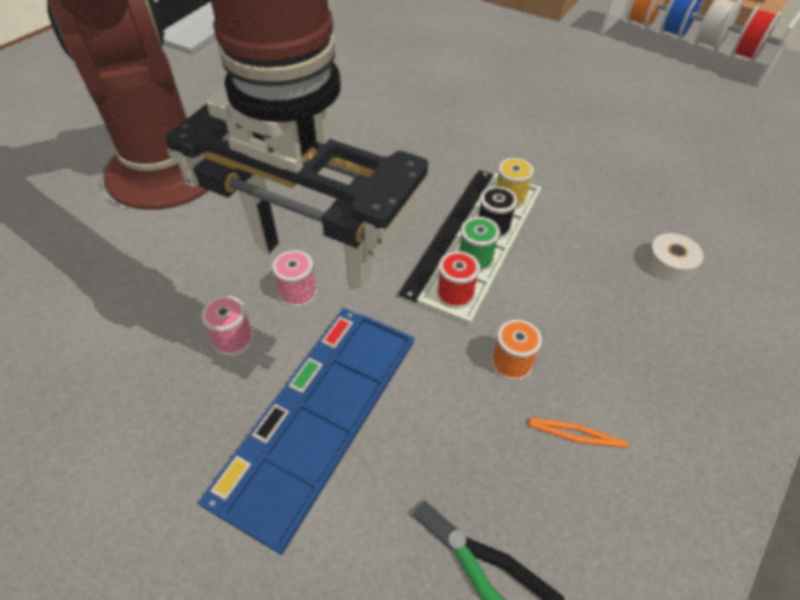

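Both views show all four spools upright in the white rack: yellow (200,306), black (249,296), green (294,286), red (342,276) left to right. The blue rack is empty and the arm is clear, so I'll hand in.

```bash
python3 -c "
from bench import ctrl
print(ctrl.close_job())"
```

```text
the job is handed in; nothing more can be done
None
```

The job is handed in: all four spools stand released and upright in the white rack in reversed order (yellow, black, green, red from left to right), each within about 1 mm of its bay centre, at about 40 s on the robot's clock.

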